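# Hold a seal stone in the quick-release vise

## Robot

A 6-joint arm with a two-finger parallel gripper is mounted at the origin on the work surface. World frame = base frame: x ahead of the robot, y to its left, z up, the work surface at z = 0. Lengths are in m, angles in rad, forces in N, time in s.
With the tool pointing down it reaches from about 0.3 to 0.875 m from the base axis. Payload 6.4 kg.
Tool frame: the origin (TCP) lies midway between the tips of the shut fingers; the grasp point (between the pads) lies 19 mm behind it (ctrl.tcp_to_grasp is the distance from the TCP to the grasp point, in m); z points along the fingers, y is the direction in which the jaws open and shut (so a half turn about z gives the same grasp; the last joint's range is limited). The gripper opens to 85 mm and grips with 20 to 120 N. Pads are 22 mm wide; open, the fingers measure 114 mm over their backs; the gripper's body (76 mm by 85 mm) begins 54 mm behind the grasp point. The pads swing forward as they close: fully open they stand 13 mm farther back than shut.
Start: joints at [-1.494, 0.181, 1.607, -0, 1.354, -0.206], TCP at [0.16, -0.552, 0.231] pointing down, gripper open.
Joint ranges: [-2.99, 2.99], [-0.89, 2.07], [0.3, 2.58], [-1.14, 4.28], [0, 2.63], [-3.12, 3.12]. Speed limits (rad/s): [2.57, 2.57, 3.01, 3.14, 3.14, 3.14].

## Interface

Orientations are given as a unit quaternion [w, x, y, z].
In Python, from bench import monitor, imaging, order, spotter, ctrl gives the robot as it stands.
- The arm moves only by the shell command python3 -m pendant 'ROWS'. ROWS is JSON, a list that holds one entry, the list of rows, each a list of 5 numbers: the shift along the world's x, y, z in mm, then the turn about the world's z in degrees, then the finger opening in mm, from 0 to 85.4. A call has 1 to 8 rows; each row shifts and turns the commanded pose from where the row before left it; what a row does not reach is not made up. A row lasts 1/8 s, in which the tool goes at most 62.5 mm and 10.7 degrees, less where a joint would pass 70% of its speed; a pose out of reach is approached as far as the arm can. A call with a gripper value outside its range is refused whole. The fingers move at their own pace and stop on an object; the grip force is fixed at half the most. Time passes only in rows, so rows that do not move let the fingers close. It gives the time, the measured TCP pose, the force and the opening at its end, in the units of the state.
- monitor.get_obs(): the state, without advancing time (a new reading comes with each control period).
- imaging.camera(name): name is "scene" or "top" or "wrist"; returns a dict with "img" (480x640x3 uint8, red, green, blue), "vfov" (degrees; the focal length in pixels is half the picture's height over the tangent of half this angle, whatever the lens; pixels are square), "cx", "cy" (the principal point, pixels), "origin" and "orientation" of the camera in the world. Camera axes: x right, y down, z forward; pixel columns grow to the right and rows downward; lengths in m; the calibration is good to about 2 mm. The wrist camera is an equidistant fisheye: a pixel r from the principal point sees the ray r / f radians off the axis. A picture is of the moment at which its call begins. There is no depth.
- order.hand_in(): hands the job in, once; it reports no verdict.
Trained networks look in the newest picture that a camera, given by its name, has taken for a name from the list of things; names that differ only in an ending like _2 or _b are one class to them, and where a whole thing is asked for, a point or a joint stands for the part that bears it (a point fixed in the world has none). Each returns a list of dicts, best first, with "confidence" (0 to 1); they miss things now and then, are a little off and sometimes report something else, mostly with a low value. They report only what shows in the picture. A call takes as long as a camera call.
- spotter.recognise(camera, thing): "at" ([x, y, z] in m, in the coordinates of the camera as it stood for that picture, good to about 4 mm: the middle of the surface that is visible of it).
- spotter.tip_of(camera, thing): "at" ([x, y, z] in m, in the coordinates of the camera as it stood for that picture, good to about 4 mm: a listed point, or the origin of a listed thing).
The state is a dict: "time_s": time; "q": joint angles; "dq": joint speeds; "joint_efforts": joint torques, N m; "eef_pos": TCP position; "eef_rot": TCP orientation; "wrist_force": force on the tool from outside, world axes, zero at the start; "torque": the same for the moment, N m; "opening": opening from 0.0 (shut) to 1.0 (fully open).
Only numpy, scipy, OpenCV 4.12 (cv2) and the standard library are available. Lean on these libraries where they do the work, as an engineer would, in place of code of your own. Each camera call takes 0.05 s, during which the arm holds its last target. There are 200 camera calls.

## Task

Clamp the seal stone that stands loose in the vise. Squeeze the release lever fully to its post, slide the moving jaw up until it gently presses the stone against the fixed jaw, let the lever spring fully home, then turn the spoked handle clockwise (seen from the handle end) until the stone is held firmly, but not so hard that it could crack. Leave the stone upright and square in the jaws, and everything else on the table where it is.

Things in the scene. Friction and masses are not known exactly. Their poses are not given: they have to be found in the camera images.
- vise: Grey bench vise, bolted down; its place and heading change. Its frame: x is the closing direction (level, from handle end to fixed jaw), z up, y to the left when looking along x; origin on the table. Bed 270 x 90 mm, x from -105 to 165 mm, its top is 28 mm above the table.
- fixed_jaw: The upright jaw at the far end, 84 mm wide, from 28 to 100 mm above the table. Origin in the middle of its clamping face (64 mm above the table, x = 120 mm in the vise frame), which looks to the vise's -x.
- jaw: Moving jaw plate, 84 mm wide, from 35 to 102 mm above the table. Origin 66 mm above the table in the middle of its clamping face, which looks to the vise's +x. It is carried by the carriage, a 70 x 70 mm grey block that slides along x (friction 2 N) only while the lever is fully pressed; else the teeth of a half nut under it hold it fast in a rack.
- lever_tip (a point): Top end of the release lever, a steel plate 26 mm wide, 7 mm thick and 62 mm long, standing on the carriage; its pivot is 103 mm above the table, 21 mm behind the post's middle. Unpressed it leans 0.34 rad away from the post (this tip 161 mm above the table, 42 mm behind the post's middle); fully pressed it stands upright.
- post_top (a point): Middle of the top, 166 mm above the table, of the grip post fixed on the carriage: 10 mm thick along x, 32 mm wide, 65 mm tall. Two fingers from above, closing along the vise's x, squeeze lever and post together; over their outer faces they measure 50 mm at the top, 30 mm when fully pressed. 43 mm behind the moving jaw's face while the screw is at 0.
- lever (a joint): Release lever, rad: about 0 = home, 0.34 = pressed to its stop; the half nut is free of the rack's teeth above about 0.28. About 14 N at 45 mm above its pivot presses it fully. Let go, it springs home by itself and the half nut drops into the next tooth, which takes the carriage and jaw back by up to 3 mm (teeth 3 mm apart).
- screw_hub (a point): Centre of the spoked handle at the back end, on the screw's axis, which lies along the vise's x, 102 mm above the table and 115 mm behind the post's middle. Four spokes (9 mm thick) 90 degrees apart stand square to the axis, each with a black ball at its end. A ball near the top can be pinched from above, fingers closing along the vise's x, and led on its arc.
- screw (a joint): Angle of the spoked handle, rad; 0 = one spoke straight up. It grows clockwise as seen from the handle end looking along the vise's +x (the top ball goes to the vise's -y), and moves the jaw forward on the carriage by 1.91 mm per rad. Starts between 0 and 1.5, limit 12; stays where it is left. Needs 0.40 N m to turn, plus 0.0019 N m for each newton of clamping force.
- block: The seal stone to clamp: pale plain stone block, 40 x 40 mm and 60 mm tall, about 0.26 kg, standing loose on the vise's bed between the jaws, a few mm from the fixed jaw and perhaps a little askew. Origin in the middle of its underside, 28 mm above the table. While the lever is pressed the jaw must not push it harder than 40 N.
- stone_a: Bystander: slim brown stone 26 x 26 x 60 mm standing beside the vise. Origin under its centre.
- stone_b: Bystander: pale stone 30 x 50 x 35 mm lying beside the vise. Origin under its centre.
- marker: Bystander: white and blue marker pen, 135 mm long, 13 mm thick, lying along its x beside the vise.
- square: Bystander: steel try square, 150 x 100 mm, lying on the table.
- glue_tub: Bystander: white tub, 68 mm across, 60 mm tall. Origin under its centre.
- burin: Bystander: carving tool with a dark wooden handle, 160 mm long, lying along its x.
- ball (a point): Centre of one of the four black balls, the one that points straight up at screw angle 0 and goes round with the handle: 20 mm across, 60 mm from the axis. Turning freely takes 6.7 N along the arc at a ball, rightly tight (120 N on the stone) 10.5 N. Below 7.9 N (40 N on the stone) it is loose, above 13 N (200 N) it may crack. From touching to tight takes about 0.5 rad.

How it is judged:
On the way, in this order (a step that is already met when the one before it is completed fails the run):
1. with the lever pressed, the jaw has been slid up and presses the stone against the fixed jaw (value of joint lever above 0.15 rad and contact force between each of jaw, fixed_jaw and block above 3 N), for 0.1 s.
2. the lever has been let go and is home (value of joint lever below 0.05 rad and contact force between the fingers and lever below 0.1 N), for 0.2 s.
3. the screw has been turned until the stone is held with more than 40 N (contact force between each of jaw, fixed_jaw and block above 40 N and value of joint lever below 0.05 rad), for 0.2 s.
At the end, for the whole second after the job is handed in: The stone is held between both jaws with 40 to 200 N, upright and square to them within 0.06 rad, standing on the bed (within 6 mm) and at rest, its centre more than 90 mm along x in the vise frame; the lever is home (below 0.05 rad); the other things are where they were (within 30 mm) (all of step 3 and contact force between jaw and block below 200 N and angle between block's own z axis and vertical below 0.06 rad and angle between the x axis of block and the x axis of fixed_jaw, either way round below 0.06 rad and height (world z) of block below 0.034 m and linear speed of block below 0.01 m/s and x of block in the frame of vise above 0.09 m); the robot touches nothing.
It fails at once if the jaw pushed against the stone with more than 40 N while the lever is pressed (value of joint lever above 0.1 rad and contact force between jaw and block above 40 N).
It fails at once if the stone squeezed with more than 200 N (contact force between jaw and block above 200 N).
It fails at once if the stone tipped over (angle between block's own z axis and vertical above 0.4 rad).
It fails at once if a bystander moved by more than 30 mm (distance of any of stone_a, stone_b, marker, square, glue_tub, burin from where it was at the start of the episode above 0.03 m).
It also fails if it takes over 72 s, if anything falls off the work surface, if the arm or the gripper's body presses on something with over 40 N, if the wrist force passes 120 N, or if a joint passes its speed limit or range.

## Working session

There is one attempt and no reset: what is moved stays moved. The work goes in short steps, Python scripts to look and compute and a shell command to move; the robot and the scene stay as the last step left them, time stands still between calls to the robot, and variables do not carry over. Pictures are saved under pics/ and viewed, about 8 in all and at most 12, crops included, and the job is handed in when it is done.

```bash
ls; mkdir -p pics
cat > h.py <<'E'
import numpy as np, cv2
from scipy.spatial.transform import Rotation as R
from bench import monitor, imaging, order, spotter, ctrl
def rot(q): return R.from_quat([q[1],q[2],q[3],q[0]]).as_matrix()
def cam(n):
    c=imaging.camera(n); c['R']=rot(c['orientation']); c['o']=np.array(c['origin']); 
    c['f']=240/np.tan(np.radians(c['vfov'])/2); return c
def save(c,n): cv2.imwrite('pics/'+n,c['img'][:,:,::-1])
def find(c,n,t,fn='tip_of'):
    return [(round(d['confidence'],2),(c['o']+c['R']@np.array(d['at'])).round(4)) for d in getattr(spotter,fn)(n,t)[:2]]
E
python3 - <<'E'
from h import *
o=monitor.get_obs(); print({k:np.round(v,3) for k,v in o.items()}, ctrl.tcp_to_grasp)
P=[]
for n in ['scene','top','wrist']:
    c=cam(n); P.append(c['img']); print(n,c['o'],c['f'],c['R'].round(2).tolist())
    for t in ['vise','fixed_jaw','jaw','lever_tip','post_top','screw_hub','ball','block']:
        print(t,find(c,n,t))
    save(c,n+'0.png')
cv2.imwrite('pics/both.png',cv2.resize(np.hstack(P[:2]),(1280,480))[:,:,::-1])
E
```

```text
pics
{'time_s': np.float64(0.0), 'q': array([-1.494,  0.182,  1.608,  0.   ,  1.354, -0.206]), 'dq': array([-0.001, -0.001,  0.   , -0.   ,  0.001,  0.   ]), 'joint_efforts': array([ 1.0000e-03, -4.4487e+01, -3.5133e+01, -0.0000e+00,  9.0000e-03,
       -0.0000e+00]), 'eef_pos': array([ 0.16 , -0.552,  0.23 ]), 'eef_rot': array([-0.001,  0.99 ,  0.141,  0.   ]), 'wrist_force': array([0.399, 0.076, 0.124]), 'torque': array([-0.017,  0.033,  0.023]), 'opening': np.float64(0.999)} 0.0187
scene [ 1.40210013 -0.08271688  0.74043288] 434.738390084234 [[0.1, 0.6, -0.79], [0.99, -0.05, 0.09], [0.01, -0.8, -0.6]]
vise [(0.57, array([5.122e-01, 2.420e-02, 5.000e-04]))]
fixed_jaw [(0.65, array([0.5052, 0.1448, 0.0644]))]
jaw [(0.7, array([0.5165, 0.0463, 0.0667]))]
lever_tip [(0.45, array([ 0.5237, -0.0359,  0.1617]))]
post_top [(0.97, array([0.5166, 0.0021, 0.1664])), (0.45, array([ 0.5284, -0.112 ,  0.0996]))]
screw_hub [(0.92, array([ 0.5299, -0.1114,  0.1028])), (0.37, array([ 0.5219, -0.041 ,  0.1638]))]
ball [(0.87, array([ 0.5841, -0.1033,  0.1265])), (0.65, array([0.5211, 0.0046, 0.1659]))]
block [(0.81, array([0.5143, 0.117 , 0.0272]))]
top [0.38246599 0.00367802 1.38814203] 544.5700965058179 [[-0.02, -0.99, 0.16], [-1.0, 0.02, -0.01], [0.0, -0.16, -0.99]]
vise [(0.89, array([ 0.5154,  0.0221, -0.0008]))]
fixed_jaw [(0.92, array([0.5064, 0.1437, 0.0645]))]
jaw [(0.85, array([0.5136, 0.0479, 0.0649]))]
lever_tip [(0.48, array([ 0.5199, -0.0366,  0.1587])), (0.18, array([ 0.6036, -0.3705, -0.0017]))]
post_top [(0.84, array([0.5181, 0.0037, 0.1666]))]
screw_hub [(0.77, array([ 0.5224, -0.1177,  0.0988]))]
ball []
block [(0.7, array([0.5164, 0.1127, 0.0297])), (0.55, array([ 0.5245, -0.1143,  0.0988]))]
wrist [ 0.23022521 -0.53131203  0.37332673] 371.64829954431775 [[0.28, -0.92, -0.27], [-0.96, -0.27, -0.08], [0.0, 0.29, -0.96]]
vise []
fixed_jaw []
jaw []
lever_tip []
post_top []
screw_hub []
ball []
block []
```

View pictures.

View pics/scene0.png

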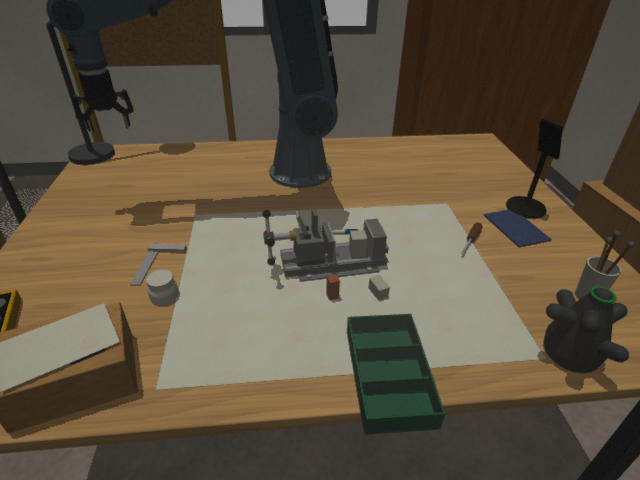

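View pics/top0.png

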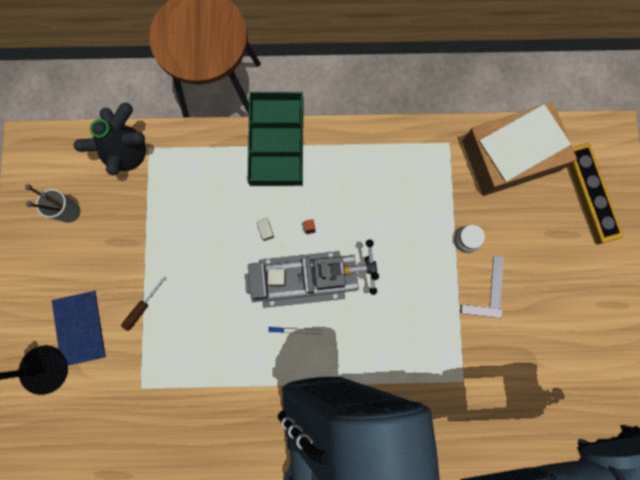

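The vise runs along world +y (heading about 94°): handle at (0.525,-0.115), post at (0.517,0.003), fixed jaw at (0.506,0.144). In the top picture these are at columns 370 (handle), 330 (post), 277 (stone) and 258 (fixed jaw). I'll move above the lever and post first.

```bash
python3 -m pendant '[[[0,0,50,-4,85],[28,40,10,-4,85],[28,45,0,-4,85],[28,45,0,0,85],[28,45,0,0,85],[28,45,0,0,85],[28,45,0,0,85],[28,45,0,0,85]]]'; python3 -m pendant '[[[28,45,0,0,85],[28,45,0,0,85],[28,45,0,0,85],[28,45,0,0,85],[28,45,0,0,85],[22,10,0,0,85],[0,0,0,0,85]]]'
python3 - <<'E'
from h import *
o=monitor.get_obs(); print(o['eef_pos'],o['eef_rot'],o['q'],o['wrist_force'])
for n in ['wrist','top','scene']:
    c=cam(n); save(c,n+'1.png')
    for t in ['fixed_jaw','jaw','lever_tip','post_top','screw_hub','ball','block']: print(n,t,find(c,n,t))
E
```

```text
time_s: 2.35
eef_pos: [0.3571, -0.2407, 0.2916]
eef_rot: [0.0, 0.999, 0.036, 0.0]
wrist_force: [1.0, 0.1, 0.1]
opening: 0.992
time_s: 3.22
eef_pos: [0.5191, -0.0062, 0.291]
eef_rot: [-0.0, 0.999, 0.038, -0.0]
wrist_force: [1.2, -0.3, 0.1]
opening: 0.994
[ 0.51908088 -0.00616437  0.29102796] [-4.79451757e-05  9.99282289e-01  3.78795900e-02 -2.02458363e-04] [-2.40780581e-01  8.57777102e-03  1.67260057e+00 -1.93085622e-05
  1.46082998e+00  1.25424056e+00] [ 1.17104551 -0.33003602  0.05907987]
wrist fixed_jaw [(0.58, array([0.5034, 0.1472, 0.0648]))]
wrist jaw [(0.89, array([0.5122, 0.0448, 0.0673]))]
wrist lever_tip [(0.88, array([ 0.5222, -0.0392,  0.1648])), (0.36, array([ 0.3847,  0.0716, -0.0041]))]
wrist post_top [(0.73, array([0.5171, 0.    , 0.1666]))]
wrist screw_hub [(0.63, array([ 0.5252, -0.109 ,  0.0998]))]
wrist ball [(0.83, array([ 0.5789, -0.1073,  0.1298]))]
wrist block [(0.56, array([0.5163, 0.1177, 0.025 ]))]
top fixed_jaw [(0.85, array([0.5031, 0.1464, 0.0696]))]
top jaw [(0.48, array([0.5128, 0.046 , 0.066 ]))]
top lever_tip [(0.54, array([ 0.4232, -0.4302, -0.0058])), (0.43, array([ 0.5218, -0.0368,  0.1602]))]
top post_top [(0.69, array([5.171e-01, 1.000e-04, 1.658e-01]))]
top screw_hub [(0.84, array([ 0.5238, -0.1134,  0.1022]))]
top ball []
top block []
scene fixed_jaw [(0.57, array([0.5051, 0.1462, 0.0637]))]
scene jaw [(0.77, array([0.5132, 0.0498, 0.0626]))]
scene lever_tip [(0.44, array([ 0.5253, -0.0381,  0.1613]))]
scene post_top [(0.66, array([0.517 , 0.0072, 0.1652])), (0.36, array([ 0.5303, -0.1095,  0.1025]))]
scene screw_hub [(0.86, array([ 0.5279, -0.1116,  0.1048])), (0.5, array([0.5181, 0.0044, 0.1657]))]
scene ball [(0.92, array([ 0.5819, -0.1053,  0.1242]))]
scene block [(0.61, array([0.5147, 0.1163, 0.0298]))]
```

View pics/wrist1.png

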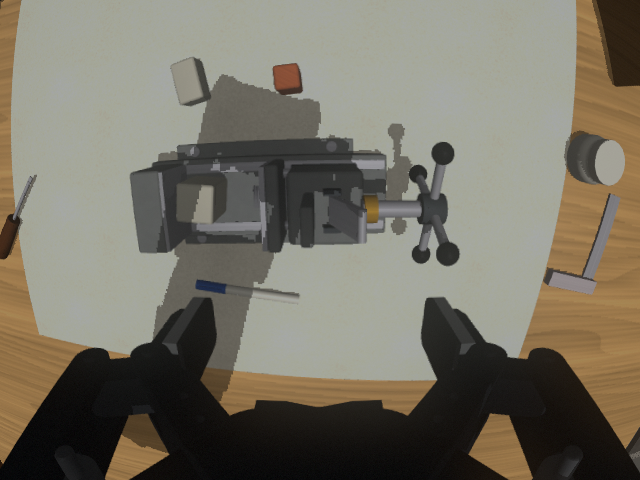

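The wrist picture confirms the layout: stone (195,205), jaw (272,205), post (307,218), lever (345,220), hub (432,208). The screw is at about 1.1 rad. I'll descend around the lever and post.

```bash
python3 -m pendant '[[[0,-7,-20,0,85],[0,0,-40,0,85],[0,0,-40,0,85],[0,0,-30,0,85],[0,0,-20,0,85],[0,0,-10,0,85],[0,0,0,0,85]]]'
python3 - <<'E'
from h import *
c=cam('wrist'); save(c,'wrist2.png')
for t in ['lever_tip','post_top']: print(t,find(c,'wrist',t))
E
```

```text
time_s: 5.3
eef_pos: [0.5183, -0.0141, 0.131]
eef_rot: [-0.0, 0.999, 0.037, -0.0]
wrist_force: [0.4, 1.0, 0.2]
opening: 0.993
lever_tip [(0.77, array([ 0.524 , -0.0363,  0.1646]))]
post_top [(0.76, array([ 0.5185, -0.0006,  0.1687])), (0.26, array([ 0.6411,  0.0321, -0.0035]))]
```

View pics/wrist2.png

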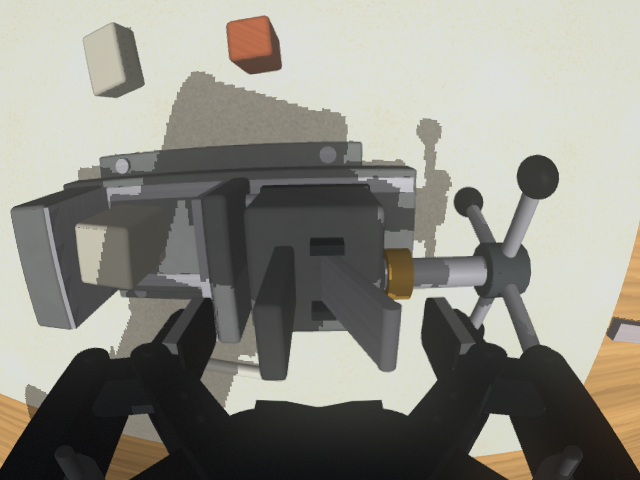

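Both fingers straddle lever and post: post at (272,310), lever at (375,330), fingers at (200,330) and (445,330). I'll centre and squeeze in steps.

```bash
python3 -m pendant '[[[0,5,0,0,70],[0,0,0,0,55],[0,0,0,0,55],[0,0,0,0,45],[0,0,0,0,45]]]'; python3 -m pendant '[[[0,0,0,0,36],[0,0,0,0,36],[0,0,0,0,36],[0,0,0,0,36]]]'
```

```text
time_s: 6.08
eef_pos: [0.5206, -0.0123, 0.1338]
eef_rot: [0.003, 0.999, 0.037, 0.002]
wrist_force: [-1.6, -12.2, 8.4]
opening: 0.533
time_s: 6.58
eef_pos: [0.5206, -0.01, 0.1344]
eef_rot: [0.001, 0.999, 0.037, 0.002]
wrist_force: [-2.1, -2.4, 13.9]
opening: 0.424
```

```bash
python3 -m pendant '[[[0,0,1,0,30],[0,0,1,0,25],[0,0,1,0,20],[0,0,0,0,20],[0,0,0,0,20],[0,0,0,0,20]]]'
python3 - <<'E'
from h import *
c=cam('wrist'); save(c,'wrist3.png')
for t in ['lever_tip','post_top','jaw']: print(t,find(c,'wrist',t))
E
```

```text
time_s: 7.32
eef_pos: [0.5205, -0.0094, 0.1354]
eef_rot: [0.001, 0.999, 0.037, 0.002]
wrist_force: [6.4, 1.8, 1.0]
opening: 0.327
lever_tip [(0.78, array([ 0.5221, -0.0189,  0.1637]))]
post_top [(0.58, array([ 0.5164, -0.0026,  0.1693]))]
jaw [(0.75, array([0.514 , 0.0438, 0.0669]))]
```

View pics/wrist3.png

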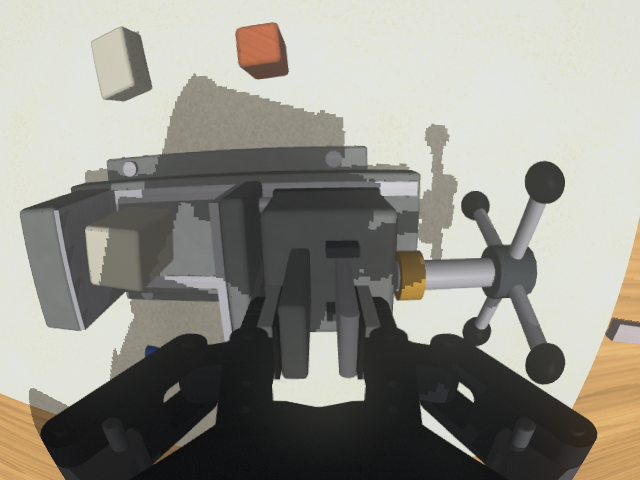

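The lever stands upright against the post (opening 28 mm, post and lever at columns 295 and 345). I'll slide now.

```bash
python3 -m pendant '[[[0,2,0,0,20],[0,3,0,0,20],[0,4,0,0,20],[-1,5,0,0,20],[0,5,0,0,20],[-1,5,0,0,20],[0,5,0,0,20],[0,0,0,0,20]]]'
python3 - <<'E'
from h import *
c=cam('wrist')
for t in ['lever_tip','post_top','jaw','block','fixed_jaw']: print(t,find(c,'wrist',t))
E
```

```text
time_s: 8.52
eef_pos: [0.5178, 0.0203, 0.1354]
eef_rot: [0.0, 0.999, 0.037, 0.002]
wrist_force: [4.8, 1.3, 5.0]
opening: 0.317
lever_tip []
post_top [(0.73, array([0.5117, 0.0246, 0.165 ]))]
jaw [(0.68, array([0.5054, 0.1455, 0.0657])), (0.59, array([0.5076, 0.0713, 0.0673]))]
block [(0.71, array([0.5118, 0.1152, 0.0251]))]
fixed_jaw [(0.58, array([0.5091, 0.1472, 0.067 ])), (0.42, array([ 0.5764, -0.0828,  0.1299]))]
```

```bash
python3 -m pendant '[[[0,4,0,0,20],[-1,4,0,0,20],[0,4,0,0,20],[0,3,0,0,20],[0,0,0,0,20]]]'; python3 -m pendant '[[[0,2,0,0,20],[0,2,0,0,20],[-1,2,0,0,20],[0,0,0,0,20]]]';  python3 - <<'E'
from h import *
c=cam('wrist'); save(c,'wrist4.png')
for t in ['post_top','jaw','block','fixed_jaw']: print(t,find(c,'wrist',t))
E
```

```text
time_s: 9.45
eef_pos: [0.5165, 0.0351, 0.1354]
eef_rot: [0.0, 0.999, 0.037, 0.001]
wrist_force: [3.4, 0.9, 6.5]
opening: 0.326
time_s: 9.95
eef_pos: [0.516, 0.0408, 0.1354]
eef_rot: [0.001, 0.999, 0.037, 0.002]
wrist_force: [5.2, -1.0, 3.5]
opening: 0.318
post_top [(0.56, array([ 0.6429,  0.1512, -0.005 ]))]
jaw [(0.82, array([0.5063, 0.0938, 0.065 ])), (0.72, array([0.5173, 0.0318, 0.1644]))]
block [(0.62, array([0.5096, 0.1188, 0.0257]))]
fixed_jaw [(0.85, array([0.5057, 0.1449, 0.0639]))]
```

View pics/wrist4.png

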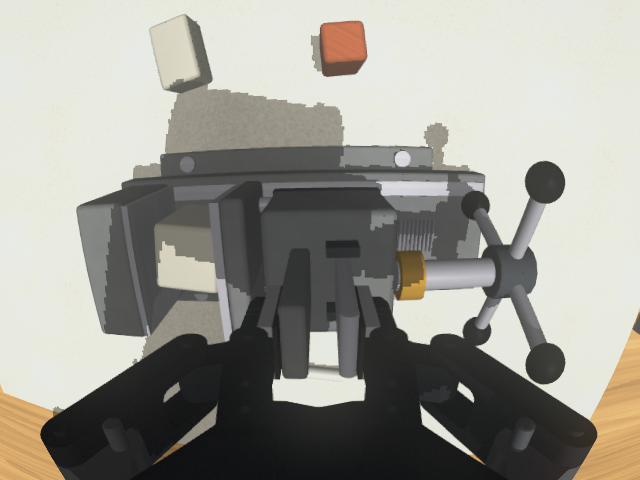

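The jaw (225,265) is almost at the stone (185,265), with a few mm left to the fixed jaw (135,265). I'll creep from here.

```bash
for i in 1; do python3 -m pendant '[[[0,1,0,0,20],[0,1,0,0,20],[0,1,0,0,20],[0,0,0,0,20]]]'; python3 -m pendant '[[[0,1,0,0,20],[0,1,0,0,20],[0,0,0,0,20]]]'; done
```

```text
time_s: 10.7
eef_pos: [0.5157, 0.0433, 0.1354]
eef_rot: [0.001, 0.999, 0.037, 0.001]
wrist_force: [4.2, -3.3, 5.2]
opening: 0.319
time_s: 11.08
eef_pos: [0.5155, 0.0453, 0.1354]
eef_rot: [0.001, 0.999, 0.037, 0.001]
wrist_force: [3.0, -3.0, 5.8]
opening: 0.324
```

```bash
python3 -m pendant '[[[0,1,0,0,20],[0,0,0,0,20]]]'; python3 -m pendant '[[[0,1,0,0,20],[0,0,0,0,20]]]';python3 -m pendant '[[[0,1,0,0,20],[0,0,0,0,20]]]'
python3 - <<'E'
from h import *
c=cam('wrist'); save(c,'wrist5.png')
for t in ['jaw','block','fixed_jaw']: print(t,find(c,'wrist',t))
E
```

```text
time_s: 11.32
eef_pos: [0.5154, 0.0463, 0.1353]
eef_rot: [0.001, 0.999, 0.037, 0.001]
wrist_force: [3.1, -2.9, 6.2]
opening: 0.32
time_s: 11.58
eef_pos: [0.5154, 0.0473, 0.1354]
eef_rot: [0.001, 0.999, 0.037, 0.001]
wrist_force: [2.9, -3.5, 6.8]
opening: 0.321
time_s: 11.82
eef_pos: [0.5153, 0.0483, 0.1354]
eef_rot: [0.001, 0.999, 0.037, 0.001]
wrist_force: [1.5, -3.5, 6.7]
opening: 0.323
jaw []
block [(0.83, array([0.5094, 0.123 , 0.0271]))]
fixed_jaw [(0.92, array([0.5036, 0.1448, 0.0645])), (0.35, array([0.511 , 0.1227, 0.0251]))]
```

```bash
python3 -m pendant '[[[0,1,0,0,20],[0,0,0,0,20]]]'|sed -n '2p;4p'; python3 -m pendant '[[[0,1,0,0,20],[0,0,0,0,20]]]'|sed -n '2p;4p'
```

```text
eef_pos: [0.5152, 0.0492, 0.1353]
wrist_force: [1.8, -4.2, 6.5]
eef_pos: [0.5152, 0.0493, 0.1354]
wrist_force: [1.2, -7.6, 7.4]
```

```bash
python3 -m pendant '[[[0,1,0,0,20],[0,0,0,0,20]]]'|sed -n '2p;4p'; python3 -m pendant '[[[0,1,0,0,20],[0,0,0,0,20]]]'|sed -n '2p;4p'; python3 -m pendant '[[[0,1,0,0,20],[0,0,0,0,20],[0,0,0,0,20]]]'
python3 - <<'E'
from h import *
c=cam('wrist'); save(c,'wrist6.png')
for t in ['jaw','block','fixed_jaw']: print(t,find(c,'wrist',t))
E
```

```text
eef_pos: [0.5152, 0.0494, 0.1354]
wrist_force: [-0.5, -12.6, 7.6]
eef_pos: [0.5152, 0.0494, 0.1354]
wrist_force: [-0.9, -16.1, 7.3]
time_s: 13.4
eef_pos: [0.5152, 0.0495, 0.1354]
eef_rot: [0.004, 0.999, 0.037, 0.0]
wrist_force: [0.1, -21.0, 7.2]
opening: 0.319
jaw [(0.66, array([0.5066, 0.1029, 0.0634]))]
block [(0.82, array([0.5069, 0.1233, 0.0275])), (0.17, array([ 0.6424,  0.1506, -0.0036]))]
fixed_jaw [(0.56, array([0.5058, 0.1482, 0.0655])), (0.53, array([ 0.5757, -0.0505,  0.1285]))]
```

View pics/wrist6.png

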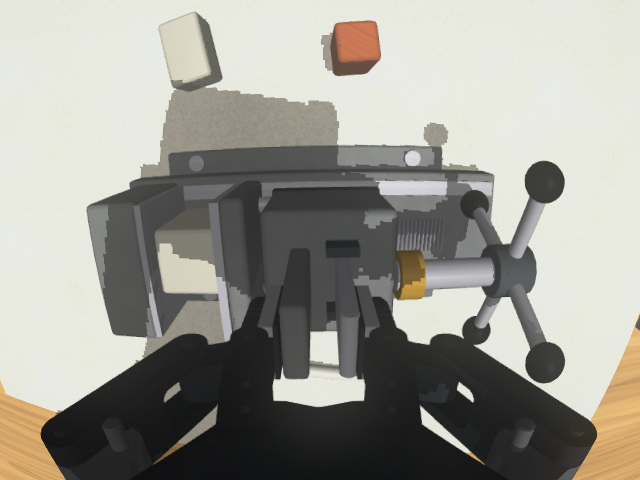

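The stone now touches both jaws, pressed with about 19 N, and lies square (stone 155–215, jaws at 150 and 220). I'll relax the preload slightly, then let the lever go.

```bash
python3 -m pendant '[[[0,-1,0,0,20],[0,-1,0,0,20],[0,-1,0,0,40],[0,0,0,0,55],[0,0,0,0,70],[0,0,0,0,85],[0,0,0,0,85],[0,0,0,0,85]]]'
python3 - <<'E'
from h import *
c=cam('wrist'); save(c,'wrist7.png')
for t in ['jaw','block','fixed_jaw','lever_tip','post_top','screw_hub','ball']: print(t,find(c,'wrist',t))
E
```

```text
time_s: 14.6
eef_pos: [0.5143, 0.0513, 0.1343]
eef_rot: [-0.0, 0.999, 0.037, -0.0]
wrist_force: [0.2, 0.8, -0.5]
opening: 0.998
jaw [(0.93, array([0.5068, 0.1002, 0.0662]))]
block [(0.74, array([0.5032, 0.1469, 0.065 ])), (0.56, array([0.5075, 0.1237, 0.0252]))]
fixed_jaw [(0.87, array([0.5057, 0.148 , 0.0639]))]
lever_tip [(0.94, array([0.5166, 0.0162, 0.1622])), (0.31, array([ 0.5283, -0.0581,  0.0994]))]
post_top [(0.67, array([0.5114, 0.0529, 0.1661]))]
screw_hub [(0.66, array([ 0.5245, -0.0565,  0.1014])), (0.17, array([0.5167, 0.015 , 0.1631]))]
ball [(0.33, array([ 0.5257, -0.0592,  0.0999])), (0.31, array([ 0.5182,  0.0252, -0.0023]))]
```

View pics/wrist7.png

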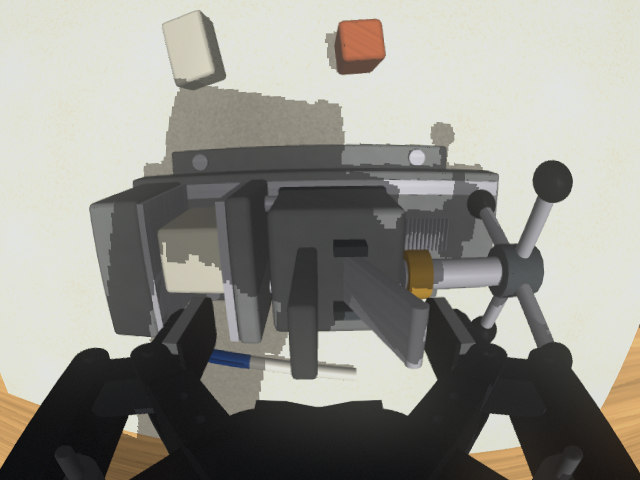

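The lever is home: its tip at (415,340) leans away from the post, free of the finger, and the stone stands square. I'll go up and move over the handle.

```bash
python3 -m pendant '[[[0,-2,5,0,85],[0,0,30,0,85],[0,0,40,0,85],[0,0,40,0,85],[0,-30,0,0,85],[0,-40,0,0,60],[-10,-37,0,0,60],[-5,0,0,0,60]]]'
python3 - <<'E'
from h import *
for n in ['wrist','top','scene']:
  c=cam(n); save(c,n+'8.png')
  for t in ['jaw','block','fixed_jaw','lever_tip','post_top','screw_hub','ball']: print(n,t,find(c,n,t))
E
```

```text
time_s: 16.0
eef_pos: [0.4992, -0.0603, 0.2496]
eef_rot: [0.0, 0.999, 0.035, 0.0]
wrist_force: [-0.7, -0.1, 0.1]
opening: 0.703
wrist jaw [(0.78, array([0.5097, 0.0979, 0.0671]))]
wrist block [(0.3, array([0.5049, 0.1014, 0.068 ]))]
wrist fixed_jaw [(0.74, array([0.506 , 0.144 , 0.0659])), (0.44, array([ 0.5166,  0.0242, -0.0019]))]
wrist lever_tip [(0.8, array([0.5168, 0.0166, 0.1645])), (0.23, array([ 0.4263, -0.4296,  0.0013]))]
wrist post_top [(0.7, array([0.5124, 0.0538, 0.1655]))]
wrist screw_hub [(0.69, array([ 0.5268, -0.0596,  0.1034]))]
wrist ball [(0.67, array([ 0.5765, -0.0523,  0.1269]))]
top jaw [(0.51, array([0.5073, 0.1034, 0.0663]))]
top block [(0.76, array([0.5116, 0.1187, 0.0262]))]
top fixed_jaw [(0.56, array([0.5042, 0.1456, 0.0664]))]
top lever_tip [(0.44, array([0.5168, 0.0153, 0.158 ]))]
top post_top [(0.68, array([ 6.069e-01, -3.712e-01,  1.000e-04])), (0.58, array([0.5103, 0.0547, 0.1636]))]
top screw_hub []
top ball []
scene jaw [(0.87, array([0.5131, 0.1036, 0.0645])), (0.43, array([0.519 , 0.016 , 0.1629]))]
scene block [(0.85, array([0.5127, 0.1216, 0.0287]))]
scene fixed_jaw [(0.8, array([0.504 , 0.1437, 0.0632]))]
scene lever_tip [(0.65, array([0.5188, 0.0143, 0.1657]))]
scene post_top [(0.58, array([0.5158, 0.0572, 0.1699]))]
scene screw_hub [(0.79, array([ 0.5228, -0.0549,  0.0976])), (0.33, array([ 0.6071, -0.3721,  0.0028]))]
scene ball [(0.73, array([ 0.5763, -0.0507,  0.1237]))]
```

View pics/wrist8.png

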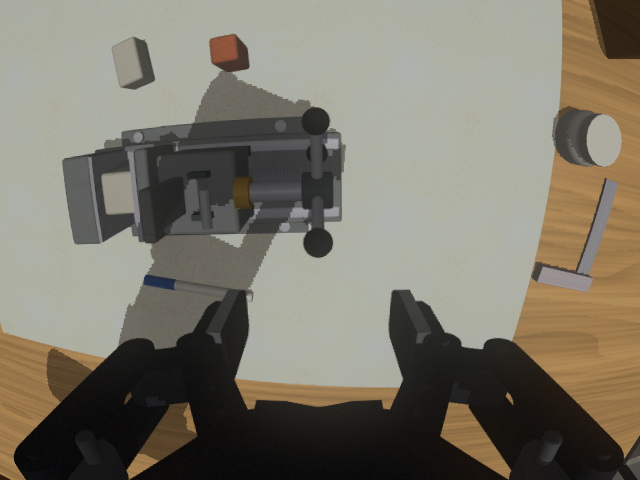

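Balls show at (316,121) and (318,242), hub at (318,190). I'll compute the angle from these pixels.

```bash
cat >> h.py <<'E'
def proj(c,p):
    v=c['R'].T@(np.array(p)-c['o']); th=np.arctan2(np.hypot(*v[:2]),v[2]); u=v[:2]/np.hypot(*v[:2])
    return np.array([c['cx'],c['cy']])+c['f']*th*u
A=np.radians(94.6); VX=np.array([np.cos(A),np.sin(A),0]); RT=np.array([np.sin(A),-np.cos(A),0])
def ballpos(hub,th): return np.array(hub)+.06*(np.sin(th)*RT+np.cos(th)*np.array([0,0,1]))
def balls(c):
    g=cv2.medianBlur(cv2.cvtColor(c['img'],cv2.COLOR_RGB2GRAY),3)
    r=cv2.HoughCircles(g,cv2.HOUGH_GRADIENT,1,20,param1=80,param2=14,minRadius=8,maxRadius=24)
    return None if r is None else r[0]
E
python3 - <<'E'
from h import *
from scipy.optimize import least_squares
c=cam('wrist')
b=balls(c); print(b[(b[:,0]>260)&(b[:,0]<380)&(b[:,1]<280)])
px=[(316,121),(318,242)]
def f(p): 
    hub=[p[0],p[1],.102]
    return np.r_[proj(c,ballpos(hub,p[2]))-px[0],proj(c,ballpos(hub,p[2]-np.pi/2))-px[1]]
s=least_squares(f,[.524,-.056,1.1]); print(s.x,s.fun, ballpos([s.x[0],s.x[1],.102],s.x[2]-np.pi/2), monitor.get_obs()['eef_pos'])
E
```

```text
[[321.5 242.5  14.7]
 [319.5 120.5  14.1]
 [261.5 236.5  19. ]
 [301.5 216.5   9.6]
 [320.5 153.5  10.2]]
[ 0.52302191 -0.05536022  1.14814696] [ 0.60400982 -0.01239066 -0.57006146  0.01226539] [ 0.49849049 -0.05733397  0.15672033] [ 0.49947696 -0.05820718  0.24929883]
```

```bash
python3 -m pendant '[[[-1,1,-30,0,60],[0,0,-35,0,60],[0,0,-30,0,60],[0,0,-16,0,60],[0,0,0,0,40],[0,0,0,0,30],[0,0,0,0,20],[0,0,0,0,10]]]'; python3 -m pendant '[[[0,0,0,0,10],[0,0,0,0,10]]]'
python3 - <<'E'
from h import *
c=cam('wrist'); save(c,'wrist9.png'); print(find(c,'wrist','screw_hub'))
E
```

```text
time_s: 18.25
eef_pos: [0.4997, -0.0597, 0.1402]
eef_rot: [0.003, 0.999, 0.037, 0.001]
wrist_force: [-1.0, -9.0, 1.5]
opening: 0.194
time_s: 18.5
eef_pos: [0.4997, -0.0597, 0.1402]
eef_rot: [0.003, 0.999, 0.037, 0.001]
wrist_force: [-0.1, -9.0, 1.3]
opening: 0.197
[(0.59, array([ 0.5276, -0.0533,  0.1019])), (0.54, array([ 0.5755, -0.0537,  0.1271]))]
```

View pics/wrist9.png

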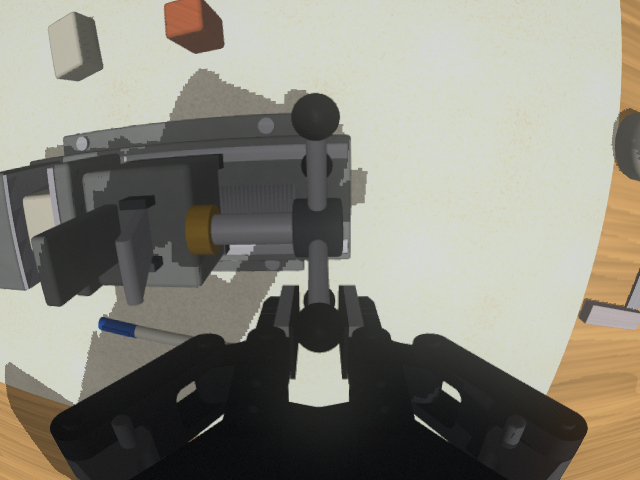

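The ball is pinched between the pads at (318,325); the 9 N sideways force means I'm about 2.5 mm off centre. I'll correct that and lead the ball on its arc.

```bash
python3 -m pendant '[[[0,-2.5,0,0,10],[6,0.5,2,0,10],[6,0.5,1.5,0,10],[0,0,0,0,10]]]'|sed -n '2p;4p'; python3 -m pendant '[[[6,0.5,0.8,0,10],[6,0.5,0.4,0,10],[0,0,0,0,10]]]'|sed -n '2p;4p'
```

```text
eef_pos: [0.5095, -0.0592, 0.1429]
wrist_force: [-8.3, -1.8, 9.3]
eef_pos: [0.5213, -0.058, 0.1432]
wrist_force: [-5.4, -2.9, 3.0]
```

```bash
python3 -m pendant '[[[6,0.5,-0.3,0,10],[6,0.5,-0.9,0,10],[0,0,0,0,10]]]'|sed -n '2p;4p'; python3 -m pendant '[[[6,0.5,-1.5,0,10],[5.5,0.5,-2,0,10],[0,0,0,0,10]]]'|sed -n '2p;4p'; python3 -m pendant '[[[5.5,0.5,-2.6,0,10],[5,0.5,-3.2,0,10],[0,0,0,0,10]]]'|sed -n '2p;4p'
```

```text
eef_pos: [0.535, -0.0565, 0.142]
wrist_force: [-0.1, 0.2, 0.0]
eef_pos: [0.5462, -0.0556, 0.138]
wrist_force: [0.0, -0.1, -0.2]
eef_pos: [0.5566, -0.0546, 0.1321]
wrist_force: [-1.0, 1.3, -0.3]
```

The force dropped to zero, so the ball has probably slipped out. I'll look.

Run:
```python
from h import *
o=monitor.get_obs();print(o['opening'],o['eef_pos'],o['time_s'])
c=cam('wrist'); save(c,'wrist10.png'); print(find(c,'wrist','screw_hub'),find(c,'wrist','ball')); print(balls(c))
```

```text
0.11291832053228988 [ 0.55658144 -0.05459292  0.13209029] 20.6
[(0.6, array([ 0.5257, -0.0585,  0.1013]))] [(0.87, array([ 0.5744, -0.0573,  0.1173])), (0.74, array([ 0.4281, -0.4318, -0.0017]))]
[[318.5 235.5  22.3]
 [ 74.5 425.5  18.8]
 [318.5 398.5  12.7]
 [316.5 270.5  11.8]
 [268.5 202.5   8.7]
 [319.5 310.5   9.4]
 [238.5 332.5  12.1]
 [ 83.5 212.5  14.3]]
```

View pics/wrist10.png

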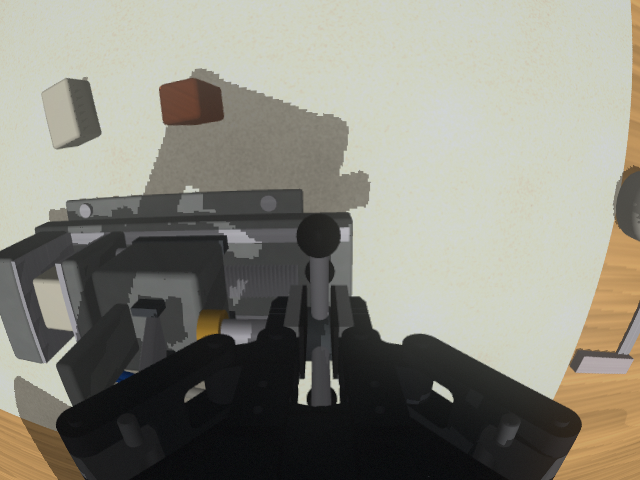

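The fingers shut to the commanded 9.6 mm with the ball gone; the front ball sits at (318,235). The pinch was likely too high on the ball. I'll compute the current screw angle.

```bash
python3 - <<'E'
from h import *
from scipy.optimize import least_squares
c=cam('wrist'); 
f=lambda p: proj(c,ballpos([.523,p[1],.102],p[0]))-[318.5,235.5]
s=least_squares(f,[1.3,-.055]);print(s.x,s.fun)
E
python3 -m pendant '[[[0,0,0,0,45],[0,0,0,0,45],[0,0,30,0,45],[0,0,50,0,45],[-30,-2,30,0,45],[-25,-2,0,0,45],[0,0,0,0,45]]]'
python3 - <<'E'
from h import *
from scipy.optimize import least_squares
c=cam('wrist'); save(c,'wrist11.png')
for t in ('ball','screw_hub'): print(find(c,'wrist',t))
b=balls(c); print(b); b=b[(b[:,2]>11)&(b[:,0]>285)&(b[:,0]<350)&(b[:,1]<285)]; print(b)
E
```

```text
[ 1.37334485 -0.05718588] [ 0.00000000e+00 -5.68434189e-14]
time_s: 21.68
eef_pos: [0.5007, -0.0587, 0.243]
eef_rot: [0.0, 0.999, 0.036, 0.0]
wrist_force: [0.4, -0.6, 0.3]
opening: 0.529
[(0.57, array([ 0.5801, -0.0525,  0.1153]))]
[(0.61, array([ 0.5242, -0.0566,  0.0995]))]
[[319.5 229.5  15.5]
 [317.5 116.5  14. ]
 [320.5 259.5  11.1]
 [603.5 136.5  21.2]
 [230.5  53.5  17.9]
 [223.5 219.5  14.5]
 [127.5  70.5  12.5]
 [163.5 403.5  22.2]
 [319.5 169.5  10.3]
 [196.5 191.5  12.4]]
[[319.5 229.5  15.5]
 [317.5 116.5  14. ]
 [320.5 259.5  11.1]]
```

```bash
cat >> h.py <<'E'
def solve(c,a,b,x0=1.2,off=np.pi/2):
    from scipy.optimize import least_squares
    f=lambda p: np.r_[proj(c,ballpos([p[0],p[1],.102],p[2]))-a,proj(c,ballpos([p[0],p[1],.102],p[2]-off))-b]
    s=least_squares(f,[.523,-.056,x0]); p=s.x
    print('hub',p[:2].round(4),'th',p[2].round(3),'res',s.fun.round(1),'rear ball',ballpos([p[0],p[1],.102],p[2]-off).round(4),'tcp',monitor.get_obs()['eef_pos'].round(4))
E
python3 - <<'E'
from h import *
c=cam('wrist'); solve(c,[317.5,116.5],[319.5,229.5])
E
```

```text
hub [ 0.525 -0.057] th 1.363 res [ 0.6 -0.  -0.5  0. ] rear ball [ 0.5127 -0.058   0.1607] tcp [ 0.502  -0.0586  0.2421]
```

```bash
python3 -m pendant '[[[10,-1,-35,0,50],[0,0,-35,0,50],[0,0,-25,0,50],[0,0,-9,0,50],[0,0,0,0,35],[0,0,0,0,25],[0,0,0,0,10],[0,0,0,0,10]]]'; python3 -m pendant '[[[0,0,0,0,5],[0,0,0,0,5]]]'
```

```text
time_s: 22.88
eef_pos: [0.5124, -0.0593, 0.1399]
eef_rot: [-0.0, 0.999, 0.037, 0.001]
wrist_force: [-1.1, 5.8, 6.0]
opening: 0.195
time_s: 23.12
eef_pos: [0.5124, -0.0593, 0.1399]
eef_rot: [-0.0, 0.999, 0.037, 0.001]
wrist_force: [-0.6, 4.0, 5.4]
opening: 0.197
```

```bash
python3 -m pendant '[[[0,1,1.5,0,0],[0,0,0,0,0],[0,0,0,0,0]]]'; python3 -m pendant '[[[3,0.3,0.6,0,0],[3,0.3,0.5,0,0],[0,0,0,0,0]]]'
```

```text
time_s: 23.5
eef_pos: [0.5123, -0.059, 0.1401]
eef_rot: [0.0, 0.999, 0.037, 0.001]
wrist_force: [6.0, 0.5, -4.9]
opening: 0.197
time_s: 23.88
eef_pos: [0.5155, -0.0586, 0.1405]
eef_rot: [0.0, 0.999, 0.037, -0.003]
wrist_force: [-5.5, -3.2, 1.3]
opening: 0.195
```

```bash
for i in 1; do python3 -m pendant '[[[3,0.3,0.4,0,0],[3,0.3,0.3,0,0],[0,0,0,0,0]]]'|sed -n '2p;4,5p'; python3 -m pendant '[[[3,0.3,0.2,0,0],[3,0.3,0,0,0],[0,0,0,0,0]]]'|sed -n '2p;4,5p'; done
```

```text
eef_pos: [0.5208, -0.0581, 0.1411]
wrist_force: [-9.2, -3.3, 3.1]
opening: 0.198
eef_pos: [0.527, -0.0574, 0.141]
wrist_force: [-5.8, -2.9, 0.3]
opening: 0.197
```

```bash
for i in 1; do python3 -m pendant '[[[3,0.1,-0.1,0,0],[3,0.1,-0.3,0,0],[0,0,0,0,0]]]'|sed -n '2p;4,5p'; python3 -m pendant '[[[3,0.2,-0.5,0,0],[3,0.2,-0.7,0,0],[0,0,0,0,0]]]'|sed -n '2p;4,5p'; python3 -m pendant '[[[3,0.2,-0.8,0,0],[3,0.2,-1,0,0],[0,0,0,0,0]]]'|sed -n '2p;4,5p'; done
```

```text
eef_pos: [0.5342, -0.0567, 0.1406]
wrist_force: [-4.5, -2.3, -4.9]
opening: 0.189
eef_pos: [0.5422, -0.0563, 0.141]
wrist_force: [1.3, -0.9, 0.0]
opening: 0.001
eef_pos: [0.5475, -0.0558, 0.1384]
wrist_force: [0.2, -0.3, -0.8]
opening: 0.002
```

The ball slides out of the flat pads at about its free-turning force, so pinching isn't reliable. Instead I'll push the ball with the flank of the shut fingers: there's positive contact, and Fx reads the torque directly. I'll lift and re-measure the angle.

```bash
python3 -m pendant '[[[0,0,15,0,0],[0,0,35,0,0],[-20,-1,40,0,0],[-28,-1,15,0,0],[0,0,0,0,0]]]'
python3 - <<'E'
from h import *
c=cam('wrist'); save(c,'wrist12.png')
for t in ('ball','screw_hub'): print(find(c,'wrist',t))
b=balls(c); print(b[(b[:,0]>285)&(b[:,0]<350)&(b[:,1]<285)])
# template-free check: dark blobs
g=cv2.cvtColor(c['img'],cv2.COLOR_RGB2GRAY); n,l,s,m=cv2.connectedComponentsWithStats(((g<38)*255).astype(np.uint8))
print([(m[i].round(),s[i,4]) for i in range(1,n) if 150<s[i,4]<2500 and m[i][1]<300])
E
```

```text
time_s: 26.38
eef_pos: [0.4995, -0.0582, 0.2464]
eef_rot: [0.001, 0.999, 0.036, 0.002]
wrist_force: [0.6, 0.1, -0.3]
opening: 0.003
[(0.64, array([ 0.5812, -0.0524,  0.1043])), (0.52, array([0.5172, 0.0136, 0.1628]))]
[(0.64, array([ 0.5287, -0.0572,  0.101 ]))]
[[320.5 210.5  15.2]
 [321.5 262.5  12.5]
 [319.5 114.5  13. ]]
[]
```

Run:
```python
from h import *
c=cam('wrist'); solve(c,[319.5,114.5],[320.5,210.5])
```

```text
hub [ 0.5236 -0.0572] th 1.555 res [-0.  0.  0. -0.] rear ball [ 0.5226 -0.0572  0.162 ] tcp [ 0.4996 -0.0578  0.2432]
```

```bash
python3 -m pendant '[[[-2,0,-35,0,0],[0,0,-35,0,0],[0,0,-20,0,0],[0,0,-5,0,0],[0,0,0,0,0]]]'; python3 -m pendant '[[[3,0,0,0,0],[0,0,0,0,0]]]'|sed -n '2p;4p'; python3 -m pendant '[[[3,0,0,0,0],[0,0,0,0,0]]]'|sed -n '2p;4p'; python3 -m pendant '[[[3,0,0,0,0],[0,0,0,0,0]]]'|sed -n '2p;4p'
```

```text
time_s: 27.2
eef_pos: [0.4977, -0.0579, 0.1484]
eef_rot: [-0.0, 0.999, 0.037, -0.0]
wrist_force: [-0.2, -0.2, 0.5]
opening: 0.002
eef_pos: [0.5008, -0.058, 0.1493]
wrist_force: [-2.5, 0.5, 1.4]
eef_pos: [0.503, -0.058, 0.1492]
wrist_force: [-6.6, -0.1, 4.6]
eef_pos: [0.5059, -0.0579, 0.1492]
wrist_force: [-5.6, 0.5, 5.4]
```

```bash
python3 -m pendant '[[[3,0.2,0,0,0],[3,0.3,-0.5,0,0],[0,0,0,0,0]]]'|sed -n '2p;4p'; python3 -m pendant '[[[3,0.2,-0.5,0,0],[3,0.3,-1,0,0],[0,0,0,0,0]]]'|sed -n '2p;4p'; python3 -m pendant '[[[3,0.2,-1,0,0],[3,0.3,-1,0,0],[0,0,0,0,0]]]'|sed -n '2p;4p'
```

```text
eef_pos: [0.5121, -0.0575, 0.1486]
wrist_force: [-4.8, -0.6, 4.3]
eef_pos: [0.5182, -0.0571, 0.1472]
wrist_force: [-4.8, -0.9, 3.2]
eef_pos: [0.5242, -0.0566, 0.1452]
wrist_force: [-4.9, -0.5, 4.1]
```

```bash
python3 -m pendant '[[[3,0.2,-1.4,0,0],[3,0.3,-1.6,0,0],[0,0,0,0,0]]]'|sed -n '2p;4p'; python3 -m pendant '[[[2.5,0.2,-1.5,0,0],[2.5,0.2,-1.7,0,0],[0,0,0,0,0]]]'|sed -n '2p;4p'; python3 -m pendant '[[[2.5,0.2,-2,0,0],[2.5,0.2,-2.2,0,0],[0,0,0,0,0]]]'|sed -n '2p;4p'
```

```text
eef_pos: [0.5304, -0.0562, 0.1422]
wrist_force: [-3.9, -1.7, 3.2]
eef_pos: [0.5358, -0.056, 0.1396]
wrist_force: [-5.3, -1.1, 6.2]
eef_pos: [0.5413, -0.0557, 0.1359]
wrist_force: [-4.6, -0.6, 8.7]
```

```bash
python3 -m pendant '[[[-4,0,0,0,0],[0,0,35,0,0],[0,0,45,0,0],[-35,-2,30,0,0],[-40,-2,0,0,0],[-11,0,0,0,0],[0,0,0,0,0]]]'
python3 - <<'E'
from h import *
c=cam('wrist'); save(c,'wrist13.png')
for t in ('ball','screw_hub','jaw','block'): print(find(c,'wrist',t))
for th in (2.2,2.3): print(th,[proj(c,ballpos([.5236,-.0565,.102],th-k*np.pi/2)).round() for k in range(3)])
b=balls(c); print(b[(b[:,0]>270)&(b[:,0]<370)&(b[:,1]<330)])
E
```

```text
time_s: 31.08
eef_pos: [0.4505, -0.0591, 0.2444]
eef_rot: [0.0, 0.999, 0.036, 0.001]
wrist_force: [1.2, -0.2, 0.5]
opening: -0.002
[(0.55, array([ 0.5618, -0.0565,  0.061 ]))]
[(0.69, array([ 0.5247, -0.0572,  0.1002])), (0.39, array([0.5059, 0.101 , 0.0624]))]
[(0.96, array([0.508 , 0.1   , 0.0673])), (0.33, array([0.51  , 0.0507, 0.1675]))]
[]
2.2 [array([321.,  73.]), array([323.,  73.]), array([323., 200.])]
2.3 [array([321.,  78.]), array([323.,  67.]), array([323., 196.])]
[[326.5 195.5  14.7]
 [324.5  66.5  15.6]]
```

```bash
python3 -m pendant '[[[0,0,-40,0,0],[0,0,-40,0,0],[0,0,-28,0,0],[0,0,-6,0,0],[0,0,0,0,0]]]'|sed -n '2p;4p'; python3 -m pendant '[[[3,0,0,0,0],[2,0,0,0,0],[0,0,0,0,0]]]'|sed -n '2p;4p'; python3 -m pendant '[[[3,0.2,2,0,0],[0,0,0,0,0]]]'|sed -n '2p;4p'; python3 -m pendant '[[[3,0.2,3,0,0],[0,0,0,0,0]]]'|sed -n '2p;4p'
```

```text
eef_pos: [0.4509, -0.0592, 0.1304]
wrist_force: [0.4, -0.1, 0.7]
eef_pos: [0.4561, -0.0593, 0.1309]
wrist_force: [-0.2, -0.5, -0.8]
eef_pos: [0.4586, -0.0589, 0.1324]
wrist_force: [0.4, 0.0, -0.4]
eef_pos: [0.4597, -0.0583, 0.1343]
wrist_force: [-6.1, -0.2, -1.1]
```

```bash
python3 -m pendant '[[[3,0.2,3,0,0],[0,0,0,0,0]]]'|sed -n '2p;4p'; python3 -m pendant '[[[3,0.2,2.6,0,0],[0,0,0,0,0]]]'|sed -n '2p;4p';  python3 -m pendant '[[[3,0.2,2.3,0,0],[0,0,0,0,0]]]'|sed -n '2p;4p'; python3 -m pendant '[[[3,0.2,2,0,0],[0,0,0,0,0]]]'|sed -n '2p;4p'
```

```text
eef_pos: [0.4621, -0.0581, 0.137]
wrist_force: [-8.0, -1.5, -1.1]
eef_pos: [0.4645, -0.0579, 0.1396]
wrist_force: [-9.7, -1.2, 0.8]
eef_pos: [0.467, -0.0578, 0.1419]
wrist_force: [-13.3, -2.4, 3.6]
eef_pos: [0.4696, -0.0576, 0.144]
wrist_force: [-15.5, -2.0, 5.8]
```

```bash
python3 -m pendant '[[[0,0,1,0,0],[0,0,0,0,0]]]'|sed -n '2p;4p'; python3 -m pendant '[[[1.5,0.1,1.5,0,0],[0,0,0,0,0]]]'|sed -n '2p;4p';  python3 -m pendant '[[[1.5,0.1,1.5,0,0],[0,0,0,0,0]]]'|sed -n '2p;4p'
```

```text
eef_pos: [0.47, -0.0576, 0.1447]
wrist_force: [-12.7, -2.7, 1.8]
eef_pos: [0.4717, -0.0575, 0.1462]
wrist_force: [-10.8, -1.7, -0.6]
eef_pos: [0.4734, -0.0573, 0.1476]
wrist_force: [-8.9, -0.8, -0.2]
```

```bash
python3 -m pendant '[[[2,0.1,1.1,0,0],[0,0,0,0,0]]]'|sed -n '2p;4p'; python3 -m pendant '[[[2,0.1,1.1,0,0],[0,0,0,0,0]]]'|sed -n '2p;4p';  python3 -m pendant '[[[2,0.1,1,0,0],[0,0,0,0,0]]]'|sed -n '2p;4p'
```

```text
eef_pos: [0.4752, -0.0572, 0.1488]
wrist_force: [-11.1, -1.3, 1.8]
eef_pos: [0.4771, -0.0571, 0.15]
wrist_force: [-12.3, -1.5, 2.5]
eef_pos: [0.479, -0.057, 0.1512]
wrist_force: [-12.4, -1.5, 4.8]
```

```bash
python3 -m pendant '[[[1.5,0.1,1.4,0,0],[0,0,0,0,0]]]'|sed -n '2p;4p'; python3 -m pendant '[[[1.5,0.1,1,0,0],[0,0,0,0,0]]]'|sed -n '2p;4p';  python3 -m pendant '[[[1.5,0.1,0.7,0,0],[0,0,0,0,0]]]'|sed -n '2p;4p'
```

```text
eef_pos: [0.4807, -0.0569, 0.1523]
wrist_force: [-10.3, -0.3, 1.7]
eef_pos: [0.4822, -0.0568, 0.1532]
wrist_force: [-10.7, -1.3, 0.1]
eef_pos: [0.4836, -0.0567, 0.154]
wrist_force: [-10.7, -1.4, 0.6]
```

```bash
python3 -m pendant '[[[1.5,0.1,0.5,0,0],[0,0,0,0,0]]]'|sed -n '2p;4p'; python3 -m pendant '[[[1.5,0.1,0.5,0,0],[0,0,0,0,0]]]'|sed -n '2p;4p'; python3 -c "
from h import *
c=cam('wrist');save(c,'wrist14.png')"
```

```text
eef_pos: [0.4851, -0.0566, 0.1546]
wrist_force: [-12.0, -1.6, 3.0]
eef_pos: [0.4866, -0.0565, 0.1552]
wrist_force: [-12.1, -0.3, 3.8]
```

The torque estimate is about 0.605 N m, which means roughly 110 N on the stone. The angle since first touch (about 0.4 rad) agrees. I'll back off and check.

```bash
python3 -m pendant '[[[-6,0,0,0,0],[-4,0,30,0,0],[0,0,50,0,0],[0,0,40,0,0],[10,60,0,0,0],[0,60,0,0,0],[0,0,0,0,0]]]'
python3 - <<'E'
from h import *
c=cam('wrist')
for t in ('jaw','block','fixed_jaw','lever_tip','post_top'): print(t,find(c,'wrist',t))
im=c['img']; cv2.imwrite('pics/final.png',cv2.resize(im[100:340,120:520],(800,480),interpolation=cv2.INTER_CUBIC)[:,:,::-1])
print(monitor.get_obs()['wrist_force'])
E
```

```text
time_s: 37.5
eef_pos: [0.49, 0.0667, 0.277]
eef_rot: [-0.0, 0.999, 0.04, 0.001]
wrist_force: [-0.2, -0.1, -0.1]
opening: -0.0
jaw [(0.55, array([0.5071, 0.1017, 0.0678]))]
block [(0.83, array([0.5077, 0.1208, 0.0266]))]
fixed_jaw [(0.6, array([0.5048, 0.1492, 0.0656]))]
lever_tip [(0.84, array([0.5185, 0.0136, 0.1651]))]
post_top [(0.72, array([0.5114, 0.0535, 0.1677]))]
[ 0.09659258 -0.31637687  0.36767029]
```

View pics/final.png

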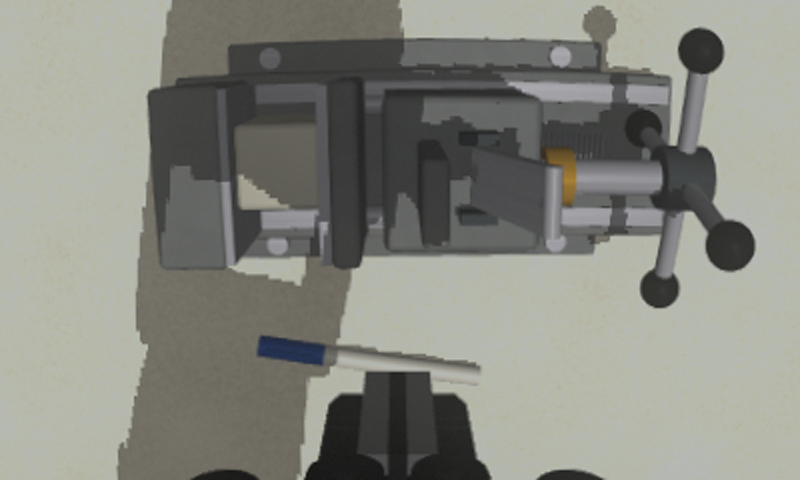

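The stone sits flush between both jaws (columns 235–320 of the crop) and looks square. The lever is home, the tool is clear, and the marker hasn't moved. I'll hand in.

```bash
python3 -c "
from h import *
print(order.hand_in())"
```

```text
the job is handed in; nothing more can be done
None
```

The stone is clamped and the job is handed in, at about 37.5 s of the 72 s allowed. No verdict was reported.

**What I did**
- **Slide:** I squeezed the lever upright against the post and slid the jaw about 59 mm. It pressed the stone against the fixed jaw with about 19 N, half the 40 N limit.
- **Release:** I eased off and let the lever spring home.
- **Tighten:** I turned the handle clockwise from about 1.15 to 2.88 rad.

**What went wrong:** Pinching a ball from above failed twice; it slid out of the pads at about the free-turning force. I switched to pushing the balls with the side of the shut fingers, which held.

**Last checks**
- **Clamping force:** The torque on the handle was about 0.605 N m, which means about 110 N on the stone. That is an estimate, because single readings scattered by about 0.05–0.1 N m and free-turning readings mostly came out a little below the stated 0.40. The angle since the first signs of touching, about 0.4 rad, also suggests roughly 100 N. That should put the force inside the 40–200 N range, but I could not measure it directly.
- **Final picture:** The stone is flush and looks square between both jaws, and the lever is home. The tool was clear of everything, with near-zero wrist force. The marker looked unmoved; the stones, square, tub and burin are outside this picture and I did not check them afterwards, but the tool never went near them.

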